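# Flip the stock tags to match the bins

## Task

Set the stock tags right: with the outside of the fingers, push every wrong tag over on its pin, all the way to its stop, so that the tags in front of the two full bins show green and the tag in front of the empty bin shows red. Pinch and lift nothing, and leave the bins and the other things on the worktop where they stand.

Things in the scene. Friction and masses are not known exactly. Their poses are not given: they have to be found in the camera images.
- tag_rail: white board (60 x 222 mm) on two legs, fixed to the worktop, its top 56 mm above the worktop; origin on the worktop under the board's centre; x points away from the robot to the bins, y along the board to the left. It carries three hinged tags 84 mm apart (at y = -84, 0 and +84 mm), each directly in front of one bin
- tag_1: foot (30 mm square, 6 high, collar 16 wide up to 22) of one of the three tags, in any of the board's places. Origin under it on the pin's axis, 56 mm above the worktop; axes as the board's. The upright pin ends 96 mm above the origin. A leaf, one face red, one green, hangs on it like a page: 6 mm thick, reaching 32 mm from the pin's axis, 24 to 84 mm above the origin
- leaf_1 (a joint): swing of tag_1's leaf about its pin, rad. 0 (stop): points left along the board (+y), red face to the robot. 1.57: points at the robot (-x). 3.14 (stop): points right (-y), green face to the robot. It swings only by the robot's side, moves under about 0.5 N at its outer edge and stays where it is left
- tag_2: foot (30 mm square, 6 high, collar 16 wide up to 22) of one of the three tags, in any of the board's places. Origin under it on the pin's axis, 56 mm above the worktop; axes as the board's. The upright pin ends 96 mm above the origin. A leaf, one face red, one green, hangs on it like a page: 6 mm thick, reaching 32 mm from the pin's axis, 24 to 84 mm above the origin
- leaf_2 (a joint): swing of tag_2's leaf about its pin, rad. 0 (stop): points left along the board (+y), red face to the robot. 1.57: points at the robot (-x). 3.14 (stop): points right (-y), green face to the robot. It swings only by the robot's side, moves under about 0.5 N at its outer edge and stays where it is left
- tag_3: foot (30 mm square, 6 high, collar 16 wide up to 22) of one of the three tags, in any of the board's places. Origin under it on the pin's axis, 56 mm above the worktop; axes as the board's. The upright pin ends 96 mm above the origin. A leaf, one face red, one green, hangs on it like a page: 6 mm thick, reaching 32 mm from the pin's axis, 24 to 84 mm above the origin
- leaf_3 (a joint): swing of tag_3's leaf about its pin, rad. 0 (stop): points left along the board (+y), red face to the robot. 1.57: points at the robot (-x). 3.14 (stop): points right (-y), green face to the robot. It swings only by the robot's side, moves under about 0.5 N at its outer edge and stays where it is left
- spout_bin: open blue moulded bin, 120 mm deep (x), 72 mm wide (y), 50 mm high with a lower front (34 mm), full: heaped to the rim with white and orange moulded spouts. Origin at the centre of its underside, x pointing away from the robot. It stands loose behind the rail, its centre 135 mm behind the tag that belongs to it (135 mm along that tag's x, within 5 mm in y)
- cap_bin: open blue moulded bin, 120 mm deep (x), 72 mm wide (y), 50 mm high with a lower front (34 mm), full: heaped to the rim with yellow screw caps. Origin at the centre of its underside, x pointing away from the robot. It stands loose behind the rail, its centre 135 mm behind the tag that belongs to it (135 mm along that tag's x, within 5 mm in y)
- empty_bin: open blue moulded bin, 120 mm deep (x), 72 mm wide (y), 50 mm high with a lower front (34 mm), quite empty. Origin at the centre of its underside, x pointing away from the robot. It stands loose behind the rail, its centre 135 mm behind the tag that belongs to it (135 mm along that tag's x, within 5 mm in y)
- spare_nut: loose bright knurled nut, 34 mm in diameter, 25 mm high, bystander; origin under its centre
- gauge_block: loose steel block 20 x 35 x 26 mm, bystander; origin under its centre
- oiler: loose yellow oil bottle with a red spout, 36 mm in diameter, 98 mm high, bystander; origin under its centre
- parts_brush: loose flat brush with wooden handle, 27 x 160 x 14 mm, bystander; origin under its centre
Not all that is in view belongs to the job. Of the things that look like the empty_bin, the larger one is meant.

How it is judged (in metres and radians):
At the end, for the whole second after the job is handed in: The tag in front of the empty bin lies at its red stop (left) and the tags in front of the two full bins at their green stop (right), each within 0.2 rad of the stop and at rest (((y of empty_bin in the frame of tag_1 between -0.042 and 0.042 m and value of joint leaf_1 below 0.2 rad) or (not (y of empty_bin in the frame of tag_1 between -0.042 and 0.042 m) and value of joint leaf_1 above 2.9416 rad)) and velocity of joint leaf_1 between -0.05 and 0.05 rad/s and ((y of empty_bin in the frame of tag_2 between -0.042 and 0.042 m and value of joint leaf_2 below 0.2 rad) or (not (y of empty_bin in the frame of tag_2 between -0.042 and 0.042 m) and value of joint leaf_2 above 2.9416 rad)) and velocity of joint leaf_2 between -0.05 and 0.05 rad/s and ((y of empty_bin in the frame of tag_3 between -0.042 and 0.042 m and value of joint leaf_3 below 0.2 rad) or (not (y of empty_bin in the frame of tag_3 between -0.042 and 0.042 m) and value of joint leaf_3 above 2.9416 rad)) and velocity of joint leaf_3 between -0.05 and 0.05 rad/s); the robot touches nothing.
It fails at once if a bin was lifted or pushed more than 15 mm (distance of any of spout_bin, cap_bin, empty_bin from where it was at the start of the episode above 0.015 m).
It fails at once if a bystander was lifted, pushed or carried more than 15 mm (distance of any of spare_nut, gauge_block, oiler, parts_brush from where it was at the start of the episode above 0.015 m).
It also fails if it takes over 67 s, if anything falls off the work surface, if the arm or the gripper's body presses on something with over 40 N, if the wrist force passes 120 N, or if a joint passes its speed limit or range.

## Robot

A 6-joint arm with a two-finger parallel gripper is mounted at the origin on a cart in front of the work surface, level with it; the furniture and walls round the work are solid. World frame = base frame: x ahead of the robot, y to its left, z up, the work surface at z = 0. Lengths are in mm, angles in rad, forces in N, time in s.
With the tool pointing down it reaches from about 325 to 775 mm from the base axis. Payload 5.5 kg.
Tool frame: the origin (TCP) lies at the very end of the fingers, on their centre line; the grasp point (between the pads) lies 19 mm behind it; z points along the fingers, y is the line along which they close (so a half turn about z gives the same grasp; the last joint's range is limited). The gripper opens to 85 mm and grips with 20 to 120 N. Pads are 22 mm wide; open, the fingers measure 114 mm over their backs; the gripper's body (76 mm by 85 mm) begins 54 mm behind the grasp point. The pads swing forward as they close: fully open they stand 13 mm farther back than shut.
Start: joints at [1.263, 0.091, 1.231, -0, 1.82, -0.057], TCP at [148.911, 581.242, 231.275] pointing down, gripper open.
Joint ranges: [-2.87, 2.87], [-0.86, 2.18], [0.17, 2.46], [-1.51, 4.65], [0.06, 2.69], [-2.65, 2.65]. Speed limits (rad/s): [2.57, 2.57, 3.01, 3.14, 3.14, 3.14].

## Interface

Orientations are given as a unit quaternion [w, x, y, z].
In Python, from bench import robot gives the robot as it stands. The module is installed in compiled form; this text tells all that it offers.
- The arm moves only by the tool arm_command, never from a script. Its argument "series" is a list of rows, each a list of 3 entries, a list of its own where there are three numbers: the opening, from -1 (shut) to 1 (fully open), then the shift along the tool's x, y, z as a fraction of full scale, then the turn, a rotation vector about the tool's x, y, z as a fraction of full scale. A call has 1 to 5 rows; each row shifts and turns the commanded pose from where the row before left it, along the tool's axes as they then stand; what a row does not reach is not made up. Full scale, the value 1, is 100 cm for a shift and 180 degrees for a turn. A row lasts 1/8 s, in which the tool goes at most 62.5 mm and 10.7 degrees, less where a joint would pass 70% of its speed; a pose out of reach is approached as far as the arm can. A call with a number of a shift or a turn outside -1 to 1 is refused whole. A call with a gripper value outside its range is refused whole. The fingers move at their own pace and stop on an object; "force" is the grip in N (left out, the last holds). Time passes only in rows, so rows that do not move let the fingers close. It gives the time, the measured TCP pose, the force, the opening and the grip force at its end, in the units of the state.
- robot.sense(): the state, without advancing time (a new reading comes with each control period).
- robot.read_camera(name): name is "scene" or "top" or "wrist"; returns a dict with "image" (480x640x3 uint8, red, green, blue), "fx", "fy", "cx", "cy" (pixels), "k1" (the pictures are not rectified: a ray, as slopes to the right and down, at radius r is drawn at 1 + k1 r^2 times it, then the intrinsics apply), "extrinsics" (4x4, takes a point from camera to world coordinates). Camera axes: x right, y down, z forward; pixel columns grow to the right and rows downward; lengths in mm; the calibration is good to about 2 mm. A picture is of the moment at which its call begins. There is no depth.
- robot.sign_off(): hands the job in; it is judged then, once.
The state is a dict: "t": time; "joint_pos": joint angles; "joint_vel": joint speeds; "tau": joint torques, N m; "tcp_pos": TCP position; "tool_rot": TCP orientation; "force": force on the tool from outside, world axes, zero at the start; "moment": the same for the moment, N m; "width": opening from 0.0 (shut) to 1.0 (fully open); "finger_force": force on a finger pad.
Only numpy, scipy, OpenCV 4.12 (cv2) and the standard library are available. Lean on these libraries where they do the work, as an engineer would, in place of code of your own. Each camera call takes 0.05 s, during which the arm holds its last target. There are 200 camera calls.

## Working session

There is one attempt and no reset: what is moved stays moved. The work goes in short steps, Python scripts to look and compute and a tool call to move; the robot and the scene stay as the last step left them, time stands still between calls to the robot, and variables do not carry over. Pictures are saved under pics/ and viewed, at most 10 in all, crops included, and the job is handed in when it is done.

Besides the shell and the picture viewer there is one more tool, called after "Call:" as a command line: name --argument value ..., lists and objects as JSON in quotes. arm_command: Moves the arm, as the interface text tells. Its arguments: {"type":"object","properties":{"series":{"type":"array","items":{"type":"array"}},"force":{"type":"number"}},"required":["series"]}

```bash
mkdir -p pics
cat > h.py <<'E'
import numpy as np, cv2
from bench import robot
def snap(name,fn):
    c=robot.read_camera(name); cv2.imwrite(f'pics/{fn}.png',c['image'][:,:,::-1]); np.savez(f'pics/{fn}.npz',**c); return c
def ray(c,u,v):
    K=np.array([[c['fx'],0,c['cx']],[0,c['fy'],c['cy']],[0,0,1.]])
    p=cv2.undistortPoints(np.array([[[u,v]]],float),K,np.array([float(c['k1']),0,0,0,0]))[0,0]
    T=c['extrinsics']; return T[:3,3],T[:3,:3]@np.array([p[0],p[1],1])
def at(c,u,v,z):
    o,d=ray(c,u,v); return o+d*(z-o[2])/d[2]
def proj(c,P):
    T=np.linalg.inv(c['extrinsics']); q=T[:3,:3]@np.array(P,float)+T[:3,3]; x,y=q[:2]/q[2]; s=1+c['k1']*(x*x+y*y)
    return c['fx']*x*s+c['cx'],c['fy']*y*s+c['cy']
E
python3 - <<'E'
from h import *
for n in('scene','top'):
    c=snap(n,n+'0'); print(n,c['k1'],c['extrinsics'].round(2).tolist())
s=robot.sense();print(s['t'],s['tcp_pos'],s['tool_rot'],s['width'])
E
```

```text
scene -0.05416228305914098 [[0.81, -0.42, 0.41, 102.07], [-0.59, -0.57, 0.58, -523.22], [-0.01, -0.71, -0.71, 812.5], [0.0, 0.0, 0.0, 1.0]]
top -0.03900597836359618 [[-0.02, -0.98, 0.19, 255.35], [-1.0, 0.02, 0.01, 99.13], [-0.01, -0.19, -0.98, 1485.41], [0.0, 0.0, 0.0, 1.0]]
0.1 [148.82782547 580.99393555 230.23329945] [-1.81164717e-04  1.25064468e-01  9.92148209e-01 -8.81231319e-04] 1.001134362671343
```

View pics/scene0.png

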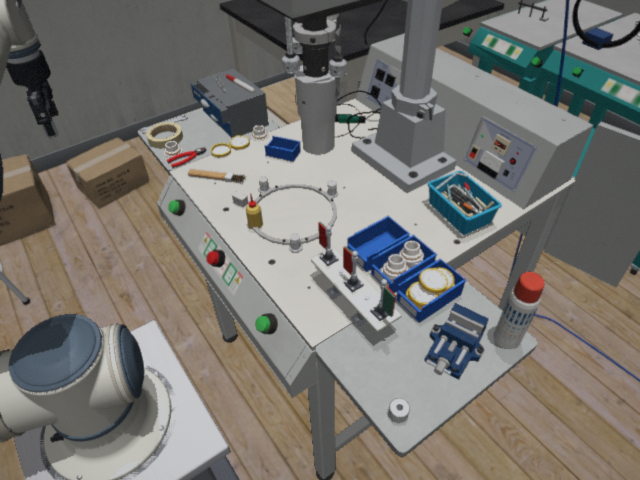

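View pics/top0.png

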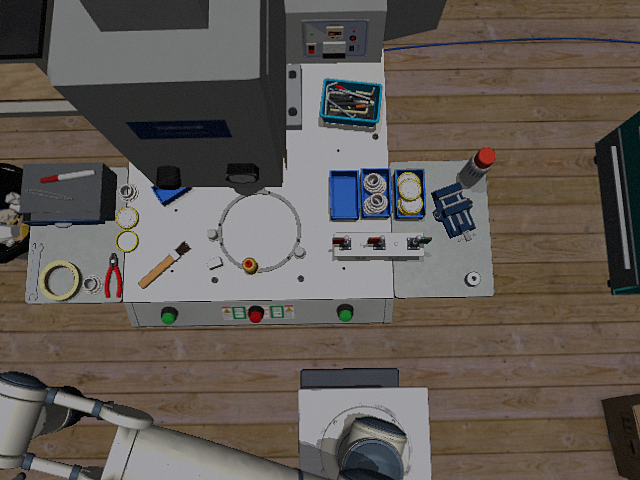

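The rail's bins, left to right in the top view, are empty (343,195), spouts (375,193) and caps (408,193). The small blue bin at (170,192) looks like the empty one, but it is smaller and not behind the rail, so the one at (343,195) is meant. I'll enlarge both views to confirm this and read the leaves.

Run:
```python
from h import *
a=cv2.imread('pics/scene0.png')[205:335,300:470]; b=cv2.imread('pics/top0.png')[160:270,320:440]
a=cv2.resize(a,(784,600),interpolation=cv2.INTER_CUBIC)[:, :]; a=cv2.resize(a,(430,329)); b=cv2.resize(b,(359,329),interpolation=cv2.INTER_CUBIC)
a=cv2.resize(cv2.imread('pics/scene0.png')[205:335,300:470],(430,329),interpolation=cv2.INTER_CUBIC)
cv2.imwrite('pics/crop0.png',np.hstack([a,b]))
c=np.load('pics/top0.npz')
for n,u,v in(('boardL',334,258),('boardR',425,258),('backL',334,234),('backR',425,234)): print(n,at(c,u,v,56).round(0))
for n,u,v in(('L',343,195),('M',375,195),('R',409,195),('small',170,192)): print(n,at(c,u,v,40).round(0))
```

```text
boardL [465.  64.  56.]
boardR [ 461. -160.   56.]
backL [525.  63.  56.]
backR [ 521. -163.   56.]
L [628.  37.  40.]
M [627. -44.  40.]
R [ 625. -131.   40.]
small [644. 480.  40.]
```

View pics/crop0.png

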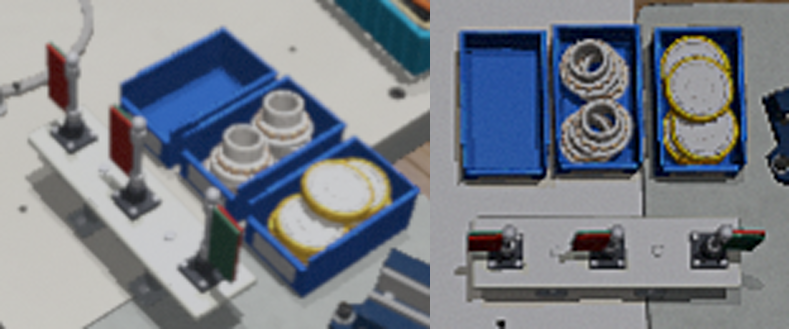

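The crop confirms it:
- **Left bin:** empty and full-sized. Its tag is red, which is correct.
- **Middle bin:** spouts. Its tag is red, which is wrong.
- **Right bin:** caps. Its tag is green, which is correct.

So the middle tag, at about (493,-49), has to swing to green. I'll close the fingers, square the tool to the world axes and go there for a closer look.

Call:
arm_command --series '[[-1,[0,0,0],[0,0,-0.04]],[-1,[0,0,0],[0,0,-0.04]],[-1,[-0.03,-0.045,0],[0,0,0]],[-1,[-0.03,-0.045,0],[0,0,0]],[-1,[-0.03,-0.045,0],[0,0,0]]]' --force 20

```text
t: 0.72
tcp_pos: [239.5, 444.8, 230.6]
tool_rot: [-0.0, -0.001, 1.0, -0.0]
force: [0.5, -0.2, 0.1]
width: 0.001
finger_force: 0.0
```

Call:
arm_command --series '[[-1,[-0.03,-0.045,0],[0,0,0]],[-1,[-0.03,-0.045,0],[0,0,0]],[-1,[-0.03,-0.045,0],[0,0,0]],[-1,[-0.03,-0.045,0],[0,0,0]],[-1,[0,0,0],[0,0,0]]]'

```text
t: 1.35
tcp_pos: [360.6, 263.6, 230.9]
tool_rot: [0.0, 0.003, 1.0, -0.0]
force: [-0.3, 0.5, 0.6]
width: -0.0
finger_force: 0.0
```

Call:
arm_command --series '[[-1,[-0.01,-0.05,0],[0,0,0]],[-1,[-0.01,-0.05,0],[0,0,0]],[-1,[-0.01,-0.05,0],[0,0,0]],[-1,[-0.01,-0.05,0],[0,0,0]],[-1,[-0.01,-0.05,0],[0,0,0]]]'

```text
t: 1.98
tcp_pos: [409.2, 15.8, 231.1]
tool_rot: [0.0, -0.001, 1.0, 0.0]
force: [0.1, 0.1, -0.5]
width: -0.001
finger_force: 0.0
```

Call:
arm_command --series '[[-1,[-0.01,-0.05,0],[0,0,0]],[-1,[0,0,0],[0,0,0]],[-1,[0,0,0],[0,0,0]]]'

```text
t: 2.35
tcp_pos: [419.2, -32.6, 231.0]
tool_rot: [-0.0, -0.0, 1.0, 0.0]
force: [-0.2, 0.8, 0.3]
width: -0.001
finger_force: 0.0
```

Run:
```python
from h import *
c=snap('wrist','wrist1');print(c['extrinsics'].round(2).tolist())
```

```text
[[-0.0, 0.96, 0.27, 351.82], [1.0, 0.0, 0.0, -32.54], [-0.0, 0.27, -0.96, 372.98], [0.0, 0.0, 0.0, 1.0]]
```

View pics/wrist1.png

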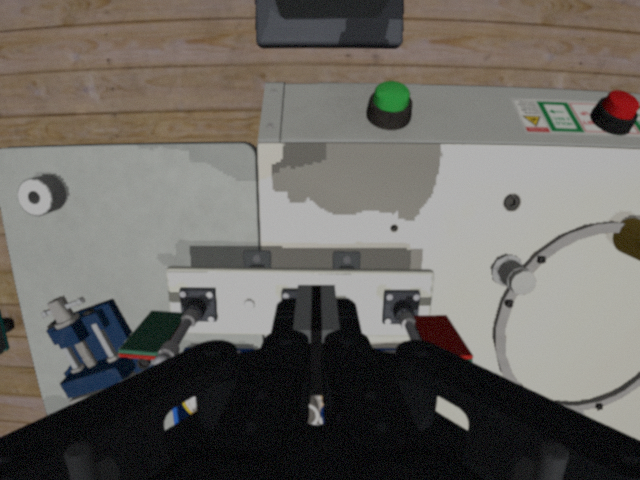

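The wrist view shows the outer feet at (402,306) and (198,305). Both of their leaves lie parallel to the board. Next I locate the pins.

Run:
```python
from h import *
c=np.load('pics/wrist1.npz')
for u,v in((402,306),(198,305)): print(at(c,u,v,62).round(1))
for u,v in((169,270),(432,272)): print('board front',at(c,u,v,56).round(1))
for u,v,z in((438,317,140),(458,317,140),(418,317,140),(186,313,140),(152,312,140)): print('leaf',at(c,u,v,z).round(1))
t=np.load('pics/top0.npz'); s=np.load('pics/scene0.npz')
for x in (480,493,500,505): print(x,[np.round(proj(t,(x,-49,z)),1) for z in(62,152)],[np.round(proj(s,(x,-49,z)),1) for z in(62,152)])
```

```text
[498.1  38.1  62. ]
[ 497.6 -129.3   62. ]
board front [ 469.4 -152.8   56. ]
board front [470.7  62.4  56. ]
leaf [469.1  43.5 140. ]
leaf [469.2  56.2 140. ]
leaf [468.9  30.9 140. ]
leaf [ 466.6 -113.   140. ]
leaf [ 466.2 -134.7  140. ]
480 [array([379.8, 250.6]), array([383.7, 244.5])] [array([346. , 287.8]), array([346.8, 256.7])]
493 [array([379.6, 245.4]), array([383.4, 239. ])] [array([351.2, 284.8]), array([352.4, 253.6])]
500 [array([379.5, 242.6]), array([383.3, 236. ])] [array([354. , 283.1]), array([355.4, 252. ])]
505 [array([379.5, 240.6]), array([383.3, 233.9])] [array([356. , 281.9]), array([357.5, 250.8])]
```

The outer feet measure (498,38) and (498,-129), 167 mm apart against an expected 168. The middle pin is therefore at about (498,-46), and the top view agrees. I'll go over the leaf's back side and descend to z≈110.

Call:
arm_command --series '[[-1,[-0.04,0.004,0],[0,0,0]],[-1,[-0.04,0.004,0],[0,0,0]],[-1,[-0.04,0.003,0],[0,0,0]],[-1,[0,0,0],[0,0,0]],[-1,[0,0,0.02],[0,0,0]]]'

```text
t: 3.02
tcp_pos: [539.6, -20.8, 212.8]
tool_rot: [0.001, -0.002, 1.0, -0.0]
force: [0.1, -0.3, -0.4]
width: 0.003
finger_force: 0.0
```

Call:
arm_command --series '[[-1,[0,0,0.025],[0,0,0]],[-1,[0,0,0.025],[0,0,0]],[-1,[0,0,0.025],[0,0,0]],[-1,[0,0,0.025],[0,0,0]],[-1,[0,0,0],[0,0,0]]]'

```text
t: 3.65
tcp_pos: [537.3, -21.2, 109.6]
tool_rot: [-0.002, -0.001, 1.0, 0.0]
force: [-0.0, -0.8, 0.1]
width: 0.0
finger_force: 0.0
```

Call:
arm_command --series '[[-1,[0.012,0,0],[0,0,0]],[-1,[0.012,0.001,0],[0,0,0]],[-1,[0.012,0.002,0],[0,0,0]],[-1,[0.01,0,0],[0,0,0]],[-1,[0.01,-0.004,0],[0,0,0]]]'

```text
t: 4.28
tcp_pos: [482.6, -23.4, 111.6]
tool_rot: [0.0, -0.001, 1.0, 0.0]
force: [0.7, 0.8, -0.8]
width: 0.001
finger_force: 0.4
```

Call:
arm_command --series '[[-1,[0.008,-0.006,0],[0,0,0]],[-1,[0.006,-0.01,0],[0,0,0]],[-1,[0.001,-0.01,0],[0,0,0]],[-1,[0,-0.01,0],[0,0,0]],[-1,[-0.003,-0.01,0],[0,0,0]]]'

```text
t: 4.9
tcp_pos: [471.3, -70.5, 111.2]
tool_rot: [-0.0, -0.0, 1.0, -0.0]
force: [-0.1, 1.3, 0.2]
width: -0.005
finger_force: 0.2
```

Call:
arm_command --series '[[-1,[-0.005,0,0],[0,0,0]],[-1,[-0.004,0,0],[0,0,0]],[-1,[-0.003,0,0],[0,0,0]],[-1,[0,0,0],[0,0,0]]]'

```text
t: 5.4
tcp_pos: [483.6, -69.3, 111.2]
tool_rot: [0.0, -0.001, 1.0, 0.0]
force: [-0.6, -0.5, 0.6]
width: -0.001
finger_force: 0.0
```

Call:
arm_command --series '[[-1,[-0.002,0,0],[0,0,0]],[-1,[0,0,0],[0,0,0]]]'

```text
t: 5.65
tcp_pos: [484.9, -69.4, 111.2]
tool_rot: [-0.0, -0.0, 1.0, 0.0]
force: [-2.3, 0.7, 0.6]
width: 0.001
finger_force: 1.3
```

Call:
arm_command --series '[[-1,[-0.002,0,0],[0,0,0]],[-1,[0,0,0],[0,0,0]]]'

```text
t: 5.9
tcp_pos: [485.2, -69.4, 111.3]
tool_rot: [-0.003, -0.0, 1.0, 0.0]
force: [-11.1, 0.2, 5.4]
width: -0.002
finger_force: 5.9
```

Motion has stopped with 11 N against the tool, so the leaf is at its stop. I'll back off towards the robot, go up and check.

Call:
arm_command --series '[[-1,[0.02,0,0],[0,0,0]],[-1,[0.04,0,0],[0,0,0]],[-1,[0.04,0,-0.02],[0,0,0]],[-1,[0,0,-0.05],[0,0,0]],[-1,[0,0,-0.04],[0,0,0]]]'

```text
t: 6.52
tcp_pos: [387.0, -69.6, 223.1]
tool_rot: [0.001, -0.0, 1.0, -0.0]
force: [0.3, -0.0, 0.2]
width: -0.003
finger_force: 0.0
```

Call:
arm_command --series '[[-1,[0,0.05,-0.02],[0,0,0]],[-1,[0,0.05,0],[0,0,0]],[-1,[0,0.05,0],[0,0,0]],[-1,[0,0.05,0],[0,0,0]],[-1,[0,0,0],[0,0,0]]]'

```text
t: 7.15
tcp_pos: [386.8, 133.2, 241.2]
tool_rot: [0.0, -0.003, 1.0, 0.0]
force: [-0.3, -0.9, -0.7]
width: -0.0
finger_force: 0.0
```

Run:
```python
from h import *
snap('scene','scene2');snap('top','top2')
a=cv2.resize(cv2.imread('pics/scene2.png')[205:335,300:470],(430,329),interpolation=cv2.INTER_CUBIC)
b=cv2.resize(cv2.imread('pics/top2.png')[160:270,320:440],(359,329),interpolation=cv2.INTER_CUBIC)
cv2.imwrite('pics/crop2.png',np.hstack([a,b]))
```

```text
(no output)
```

View pics/crop2.png

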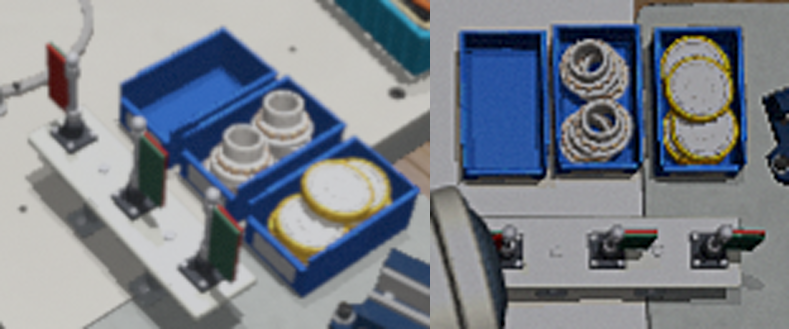

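The middle leaf now shows green and lies parallel to the right one. The left leaf is still red and the bins haven't moved, so I'm handing the job in.

```bash
python3 -c "
from bench import robot
print(robot.sign_off())"
```

```text
the job is handed in; nothing more can be done
None
```

I pushed the one wrong tag, in front of the spout bin, over to its green stop and handed the job in at about 7 s; the final picture shows red at the empty bin, green at both full bins and the bins unmoved, but hand-in returned no verdict.

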